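Draw the cut-off stand's length stop out to the 100 mm mark and hold it there

ROBOT

A 6-joint arm with a two-finger parallel gripper is mounted at the origin on the work surface. World frame = base frame: x ahead of the robot, y to its left, z up, the work surface at z = 0. Lengths are in mm, angles in rad, forces in N, time in s.
With the tool pointing down it reaches from about 300 to 775 mm from the base axis. Payload 14.6 kg.
Tool frame: the origin (TCP) lies on the centre line of the jaws, within the pads' length; the fingertips stand 19 mm ahead of it and the grasp point (between the pads) is the TCP (bot.tip_reach is the distance from the TCP to the fingertips, in mm); z points along the fingers, y is the line along which they close (so a half turn about z gives the same grasp; the last joint's range is limited). The gripper opens to 85 mm and grips with 20 to 120 N. Pads are 22 mm wide; open, the fingers measure 114 mm over their backs; the gripper's body (76 mm by 85 mm) begins 54 mm behind the grasp point. The pads swing forward as they close: fully open they stand 13 mm farther back than shut.
Start: joints at [1.034, 0.3, 1.521, -0, 1.321, -0.067], TCP at [248.985, 490.404, 250.281] pointing down, gripper open.
Joint ranges: [-3.03, 3.03], [-0.79, 2.21], [0.23, 2.52], [-1.04, 4.18], [0, 3.07], [-2.55, 2.55]. Speed limits (rad/s): [2.22, 2.22, 2.57, 3.14, 3.14, 3.14].

INTERFACE

Orientations are given as a unit quaternion [w, x, y, z].
In Python, from rig import bot gives the robot as it stands. Calls block until the motion is done:
- bot.move_to(position, orientation): joint-space move of the TCP to a pose.
- bot.servo_line(position, attitude=None, speed=150, until_force=None): straight line of the TCP; attitude=None keeps the orientation; speed is the mean speed in mm/s. With until_force (N) it stops when the force on the tool has changed by that much, and returns True; else False.
- bot.move_joints(angles): joint-space move.
- bot.move_gripper(opening, grip_force=None): finger opening in mm; grip_force is the grip in N (None keeps the last); returns when the fingers have stopped.
- bot.dwell(seconds).
- bot.ik(position, orientation): joint angles nearest the present ones, or None.
- bot.read_state(): the state.
- bot.read_camera(name): name is "scene" or "top" or "wrist"; returns a dict with "image" (400x640x3 uint8, blue, green, red), "depth" (400x640 float32, mm along the optical axis (not along the pixel's ray), 0 where there is no reading), "fovy" (degrees; the focal length in pixels is half the picture's height over the tangent of half this angle, whatever the lens; pixels are square), "cx", "cy" (the principal point, pixels), "k1" (the pictures are not rectified: a ray, as slopes to the right and down, at radius r is drawn at 1 + k1 r^2 times it, then the intrinsics apply), "eye" and "attitude" of the camera in the world; the wrist camera has in their place "mount" (4x4, takes a point from camera to tool coordinates, whose origin is the TCP and whose axes are the flange's). Camera axes: x right, y down, z forward; pixel columns grow to the right and rows downward; lengths in mm; the calibration is good to about 2 mm. A picture is of the moment at which its call begins: read the wrist's pose just before it.
A pose or a line that the arm cannot do raises bot.MotionError and nothing moves.
- bot.finish_job(): hands the job in; it is judged then, once.
The state is a dict: "clock": time; "joint_positions": joint angles; "qvel": joint speeds; "effort": joint torques, N m; "ee_pos": TCP position; "tool_rot": TCP orientation; "ft_force": force on the tool from outside, world axes, zero at the start; "moment": the same for the moment, N m; "grip_width": finger opening in mm; "grip_force": force on a finger pad.
Only numpy, scipy, OpenCV 4.12 (cv2) and the standard library are available. Lean on these libraries where they do the work, as an engineer would, in place of code of your own. Each camera call takes 0.05 s, during which the arm holds its last target. There are 200 camera calls.

TASK

Set the length stop of the grinder cut-off stand for the next cut: squeeze the lock button in the grip on its end, draw the telescoping bar out until the 100 mm mark (the second full-width line) is level with the mouth of the sleeve, and hold it there. Finish still holding the grip with the button squeezed in, so that it does not lock before I have checked it with my rule. Leave everything else on the bench where it lies.

Things in the scene. Friction and masses are not known exactly. Their poses are not given: they have to be found in the camera images.
- stand: grinder cut-off stand, fixed to the bench. Grey cast base 270 (own x) x 260 (own y) x 40 mm high; teal grinder parked up over it (to 480 mm above the bench); a square tube in its vice. Origin: centre of the base's underside; own z up, own -x the front (towards the robot), own -y the side where the length stop sticks out.
- sleeve_mouth (a point): where the scale is read: middle of the top edge of the sleeve's mouth, 72 mm above the bench. The sleeve is a dark 32 x 32 mm square tube along the stand's own y, on the base's front edge, with a bright rim at its mouth, where the inner bar comes out towards own -y. Axes parallel to the stand's.
- stop_head: head on the outer end of the bar. Origin: centre of its black plastic grip, in line with the bar, 56 mm above the bench; axes parallel to the stand's, own -y points outwards. Grip 36 mm wide (own x), 62 long (own y), 44 high. It slides only along own y. Squeeze it across own x, from above, with the lock button under one finger.
- stop_face (a point): middle of the top edge of the inner face of the upright steel stop plate, which is part of the head, on the bar side of the grip: 6 mm thick, own x -20 to +125 mm of the head (this point at +52), top 33 mm above the grip's centre. The inner face lies at own y +41 mm of the head and touches the sleeve's mouth when fully home. Axes parallel to the stand's.
- button_face (a point): middle of the lock button's face: plain steel button 28 mm long (own y) x 26 high in the middle of the grip's own -x side, at the grip's centre height. It is pressed towards own +x. Out, it stands 8 mm proud (44 mm over button and grip); fully in, 2 mm proud (38 mm over both). Axes parallel to the stand's.
- stop_arm (a joint): extension of the bar in m: bar showing between sleeve mouth and stop plate, 0 home, 0.140 end stop. Bar 25 mm square aluminium; scale on its top counted from the stop plate: a short line every 10 mm, full-width lines at 50 and 100 mm. A spring draws it home with 3 N (4.5 N at 100), friction 1 N. With the button out a brake holds it firm.
- lock_button (a joint): travel of the lock button in m: 0 out (locked), 0.006 fully in, sprung out. Squeezing it in takes 6 N to start and 11 N for the full travel; the brake is off once it is 1 mm in and grips again, anywhere along the bar, when the button is let out.
- goggles: safety goggles, green frame, 180 x 55 x 75 high, standing upright on the bench (mm); a bystander. Origin at the middle of its underside
- big_ratchet: large chrome ratchet with a dark rubber handle, 360 long, 44 high at the head, lying down (mm); a bystander. Origin at the middle of its underside
- small_ratchet: small ratchet of the same kind, 200 long, 30 high, lying down (mm); a bystander. Origin at the middle of its underside
- socket_large: chrome socket, 32 in diameter, 38 high, standing on the bench on the robot's side of the length stop (mm); a bystander. Origin at the middle of its underside
- socket_small: chrome socket, 24 in diameter, 30 high, standing on the bench beyond the length stop (mm); a bystander. Origin at the middle of its underside
- offcut: cut piece of 25 square steel tube, 70 long, lying on the bench beyond the length stop (mm); a bystander. Origin at the middle of its underside
- spanner: combination spanner, 170 long, lying flat on the robot's side of the stand (mm); a bystander. Origin at the middle of its underside
- discs: pile of cutting discs, 115 in diameter, 12 high (mm); a bystander. Origin at the middle of its underside

How it is judged:
By the outcome, as a careful person would: the job done as asked, in the order asked, and still so for the second after the job is handed in, while the arm keeps its last pose, push and grip.
It also fails if it takes over 40 s, if anything falls off the work surface, if the arm or the gripper's body presses on something with over 40 N, if the wrist force passes 120 N, or if a joint passes its speed limit or range.

## Working session

There is one attempt and no reset: what is moved stays moved. The work goes in short steps, each a Python script; the robot and the scene stay as the last script left them, time stands still between calls to the robot, and variables do not carry over. Pictures are saved under pics/ and viewed, at most 10 in all, crops included, and the job is handed in when it is done.

```bash
mkdir -p pics; ls
python3 - <<'E'
from rig import bot
import cv2,numpy as np
for n in("scene","top"):
    c=bot.read_camera(n); cv2.imwrite(f"pics/{n}0.png",c["image"]); np.savez(f"{n}0.npz",**c)
    print(n,{k:c[k] for k in c if k not in("image","depth")})
s=bot.read_state();print(s)
E
```

```text
pics
scene {'fovy': 52.68033429861156, 'cx': 316.4972356451126, 'cy': 198.62068642457936, 'k1': -0.025352632625349935, 'eye': array([1217.27482617,  284.9298412 ,  928.517792  ]), 'attitude': array([-0.18803283,  0.52431402,  0.77646233, -0.29469427])}
top {'fovy': 44.568160523606544, 'cx': 311.44294108195186, 'cy': 200.58382341282365, 'k1': -0.11845072684265781, 'eye': array([ 375.68139324,    3.49696611, 1499.52577968]), 'attitude': array([ 0.0444749 , -0.7054088 ,  0.70558183, -0.05074136])}
{'clock': 0.1, 'joint_positions': array([ 1.03443172e+00,  3.00423700e-01,  1.52155970e+00, -3.05412311e-05,
        1.32072360e+00, -6.65962587e-02]), 'qvel': array([-0.00030901, -0.00085474, -0.00258599,  0.00029398,  0.00043007,
       -0.00121049]), 'effort': array([ 3.72925251e-04, -5.44378138e+01, -3.62371302e+01, -5.95776510e-05,
        2.99467021e-03,  5.12913317e-06]), 'ee_pos': array([248.87286365, 490.23558489, 249.75635565]), 'tool_rot': array([-1.51317263e-04,  2.32726621e-01,  9.72542035e-01, -5.36435527e-04]), 'ft_force': array([-0.74764123,  0.12178213, -0.44220868]), 'moment': array([-0.01126589, -0.02026913,  0.02059525]), 'grip_force': 0.0, 'grip_width': 85.34682738738702}
```

View pics/scene0.png

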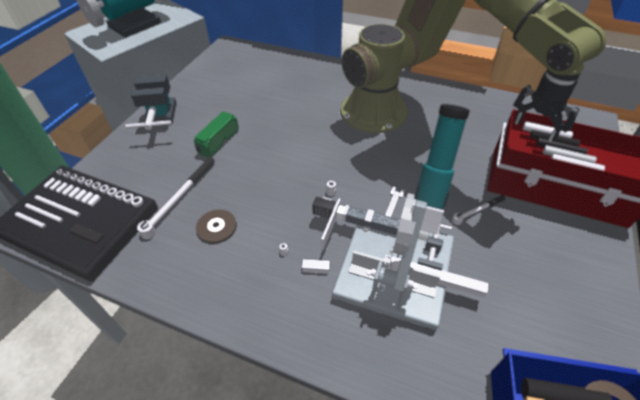

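View pics/top0.png

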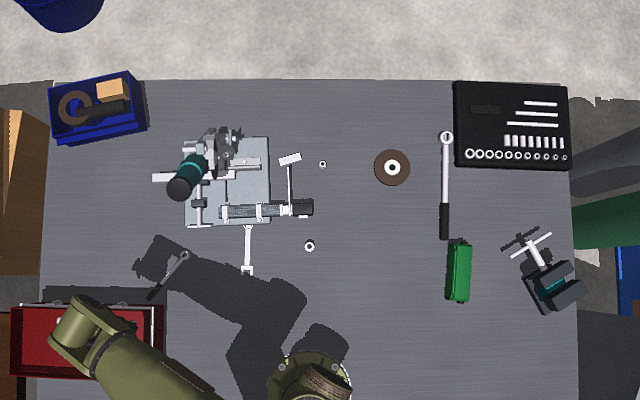

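The scene and top pictures show the stand at top pixel (228,182), the sleeve running to about (285,210), the plate at x≈290 and the black grip at (302,207). The large socket is at (309,246), the offcut at (290,158) and the small socket at (322,164). I'll zoom in and project.

```bash
cat > h.py <<'E'
import numpy as np,cv2
from scipy.spatial.transform import Rotation as R
def K(c):
    f=200/np.tan(np.radians(c["fovy"])/2); return np.array([[f,0,c["cx"]],[0,f,c["cy"]],[0,0,1.]])
def rot(q): return R.from_quat(np.r_[q[1:],q[0]])
def quat(r): q=r.as_quat(); return np.r_[q[3],q[:3]]
def pose(c,s=None):
    if "mount" in c and s is not None:
        T=np.eye(4);T[:3,:3]=rot(s["tool_rot"]).as_matrix();T[:3,3]=s["ee_pos"];return T@c["mount"]
    T=np.eye(4);T[:3,:3]=rot(c["attitude"]).as_matrix();T[:3,3]=c["eye"];return T
def rays(c,uv):
    return cv2.undistortPoints(np.float64(uv).reshape(-1,1,2),K(c),np.array([float(c["k1"]),0,0,0])).reshape(-1,2)
def atz(c,uv,z,s=None):
    "pixel ray met with the plane at height z"
    T=pose(c,s);d=np.c_[rays(c,uv),np.ones(len(uv))]@T[:3,:3].T
    return T[:3,3]+d*((z-T[2,3])/d[:,2])[:,None]
def cloud(c,s=None):
    v,u=np.mgrid[:400,:640];r=rays(c,np.c_[u.ravel(),v.ravel()]);z=c["depth"].ravel()
    T=pose(c,s);return (np.c_[r*z[:,None],z]@T[:3,:3].T+T[:3,3]).reshape(400,640,3)
E
python3 - <<'E'
from h import *
c=dict(np.load("top0.npz"))
P=cloud(c)
for n,(u,v) in dict(grip=(303,207),base=(260,182),sleeve=(240,211),sock=(309,246),table=(340,250),off=(290,159),plate=(290,180)).items(): print(n,P[v,u].round())
im=c["image"][140:260,175:335];cv2.imwrite("pics/topz.png",cv2.resize(im,None,fx=5,fy=5,interpolation=cv2.INTER_CUBIC))
E
```

```text
grip [549.  16.  78.]
base [630. 146.  44.]
sleeve [538. 201.  72.]
sock [437.  -2.  38.]
table [426. -97.   4.]
off [705.  56.  25.]
plate [644.  57.  -0.]
```

View pics/topz.png

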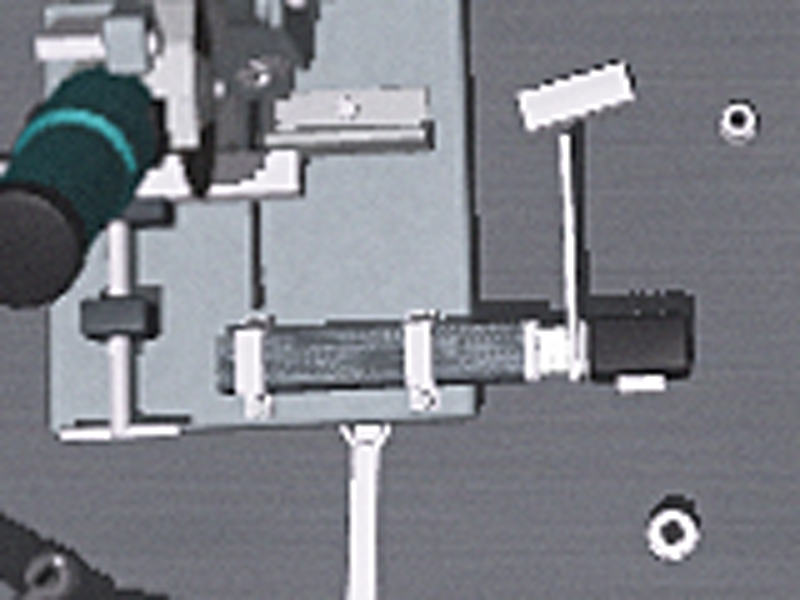

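The crop shows the bar already out about 20 mm, with the bright mouth rim at crop x≈530 and the plate at 575. The button is on the robot side at (640,383), and the plate's far end is close to the offcut. Next I'll check the obstacle heights to plan a safe swing.

Run:
```python
from h import *
from rig import bot
c=dict(np.load("top0.npz"));P=cloud(c)
for lo,hi in((60,150),(150,300),(300,600)):
    m=(P[...,2]>lo)&(P[...,2]<hi)&(np.mgrid[:400,:640][1]>140)&(np.mgrid[:400,:640][0]<228)&(np.mgrid[:400,:640][1]<320);q=P[m];print(lo,q.min(0).round(),q.max(0).round())
z=lambda a:[[175+(x-2)/5,140+(y-2)/5] for x,y in a]
print("sleeve",atz(c,z([(275,325),(525,320),(275,392),(525,380)]),72).round(1))
print("plate",atz(c,z([(565,133),(574,375)]),89).round(1))
print("base R edge",atz(c,z([(463,10),(477,410)]),40).round(1))
print("offcut",atz(c,z([(520,92),(628,65),(633,98),(528,130)]),25).round(1))
for r,zz in((380,300),(330,300),(330,350)):
  a=1.1; q=bot.ik([r*np.cos(a),r*np.sin(a),zz],bot.read_state()["tool_rot"]);print(r,zz,q)
print(bot.ik([545,0,260],[0,.7071,.7071,0]),bot.ik([545,0,260],[0,0,1,0]),bot.ik([545,0,260],[0,1,0,0]))
w=bot.read_camera("wrist");print(w["mount"].round(3),w["fovy"])
```

```text
60 [491. -11.  60.] [765. 473. 150.]
150 [606. 220. 150.] [768. 317. 300.]
300 [517. 240. 300.] [691. 321. 479.]
sleeve [[557.2 232.5  72. ]
 [560.2  84.7  72. ]
 [517.4 231.7  72. ]
 [524.6  84.4  72. ]]
plate [[669.1  61.   89. ]
 [525.8  55.   89. ]]
base R edge [[756.5 126.3  40. ]
 [509.9 114.9  40. ]]
offcut [[708.3  91.6  25. ]
 [725.4  25.   25. ]
 [704.5  21.8  25. ]
 [684.3  86.5  25. ]]
380 300 [ 1.00357285e+00 -1.31607959e-01  1.87220207e+00 -6.48799791e-05
  1.40211144e+00 -9.74517758e-02]
330 300 [ 9.88917521e-01 -2.58885839e-01  1.97544412e+00 -8.11086464e-05
  1.42614621e+00 -1.12106298e-01]
330 350 [ 9.88917521e-01 -2.81961343e-01  1.87949552e+00 -8.02879411e-05
  1.54517032e+00 -1.12115933e-01]
[-6.72065441e-02  2.81256234e-01  1.52209571e+00 -4.44089210e-16
  1.33824071e+00 -6.72065441e-02] [-6.72065441e-02  2.81256234e-01  1.52209571e+00 -4.44089210e-16
  1.33824071e+00 -1.63800287e+00] [-6.72065441e-02  2.81256234e-01  1.52209571e+00 -4.44089210e-16
  1.33824071e+00  1.50358978e+00]
[[-0.00000e+00 -9.50000e-01 -3.12000e-01  8.00440e+01]
 [ 1.00000e+00 -0.00000e+00  1.00000e-03  2.05000e-01]
 [-1.00000e-03 -3.12000e-01  9.50000e-01 -1.23111e+02]
 [ 0.00000e+00  0.00000e+00  0.00000e+00  1.00000e+00]] 60.25243111573219
```

Run:
```python
from h import *
from rig import bot
q0=bot.read_state()["tool_rot"];yaw=.042
Q=lambda y: quat(R.from_euler("z",y)*rot([0,.70710678,.70710678,0]))
a=1.1
bot.move_to([340*np.cos(a),340*np.sin(a),330],q0)
bot.move_to([340,0,330],Q(yaw))
bot.move_to([540,10,260],Q(yaw))
s=bot.read_state();w=bot.read_camera("wrist");print(s["clock"],s["ee_pos"],s["ft_force"])
np.savez("w1.npz",**w,ee_pos=s["ee_pos"],tool_rot=s["tool_rot"])
cv2.imwrite("pics/w1.png",w["image"])
```

```text
3.3 [539.52190416  10.46692971 260.60127419] [-1.05816743 -0.29184752 -0.34160677]
```

View pics/w1.png

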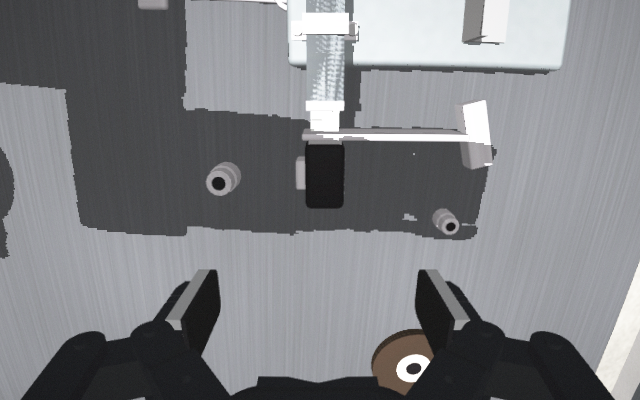

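The wrist view shows the black grip at u 306–344, v 143–208, the button on its left at (300,173), the mouth rim's edge at v≈110 and the plate at v≈131. The large socket is at (220,178), well clear of the finger path.

Run:
```python
from h import *
c=dict(np.load("w1.npz"));P=cloud(c,c)
g=c["image"].max(2);m=(P[...,2]>74)&(P[...,2]<82)&(g<60)&(np.mgrid[:400,:640][0]<230)
q=P[m];print(len(q),q.mean(0).round(1));r=cv2.minAreaRect(q[:,:2].astype(np.float32));print(r)
print("grip top z=78",atz(c,[(306,143),(344,143),(344,208),(306,208)],78,c).round(1))
print("plate outer/ends z89",atz(c,[(303,129),(462,130)],89,c).round(1), "rim z72",atz(c,[(306,110),(343,110)],72,c).round(1))
print("button",atz(c,[(296,157),(296,189)],69,c).round(1))
im=c["image"][80:220,280:360];cv2.imwrite("pics/w1z.png",cv2.resize(im,None,fx=4,fy=4,interpolation=cv2.INTER_CUBIC))
```

```text
2379 [546.1  18.4  77.2]
((546.2733154296875, 16.99119758605957), (35.20905303955078, 60.467445373535156), 2.9958715438842773)
grip top z=78 [[528.2  48.   78. ]
 [561.7  49.5  78. ]
 [565.7 -11.   78. ]
 [530.2 -12.5  78. ]]
plate outer/ends z89 [[525.5  61.2  89. ]
 [660.9  67.   89. ]] rim z72 [[527.1  76.1  72. ]
 [559.5  77.5  72. ]]
button [[519.2  33.5  69. ]
 [519.9   3.   69. ]]
```

View pics/w1z.png

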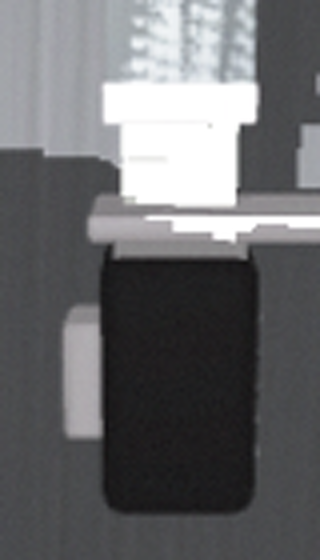

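Run:
```python
from h import *
from rig import bot
q=quat(R.from_euler("z",.047)*rot([0,.70710678,.70710678,0]))
bot.move_to([545.5,17.5,160],q)
bot.servo_line([545.5,17.5,56],speed=80,until_force=8)
s=bot.read_state();print(s["clock"],s["ee_pos"],s["ft_force"])
bot.move_gripper(30,45)
bot.dwell(.3)
s=bot.read_state();print(s["clock"],s["ee_pos"],s["ft_force"],s["grip_width"],s["grip_force"])
w=bot.read_camera("wrist");np.savez("w2.npz",**w,ee_pos=s["ee_pos"],tool_rot=s["tool_rot"])
cv2.imwrite("pics/w2.png",w["image"])
```

```text
5.2833 [545.7553062   17.50145564  56.49228483] [-0.15859019  0.11735576 -0.10012202]
6.0833 [544.93453849  17.74140003  56.20683533] [-5.6447655   2.00966875  6.49271143] 37.08225921206796 46.851407289505005
```

View pics/w2.png

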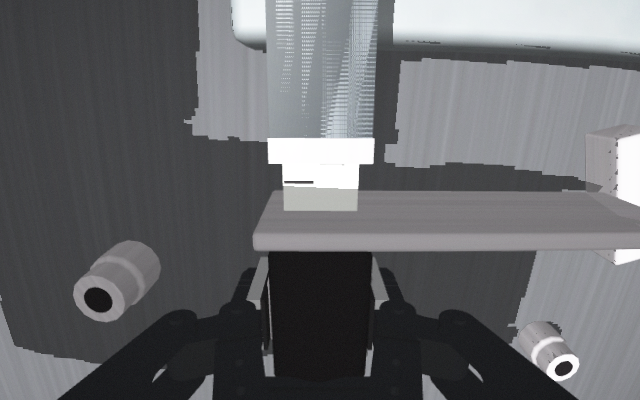

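The grip is squeezed to 37 mm with the button in. The mouth's edge is at v≈164 and the 10 mm tick at (300,182). Next I'll draw out most of the way and look again.

Run:
```python
from h import *
from rig import bot
c=dict(np.load("w2.npz"))
m=atz(c,[(320,164)],72,c)[0];k=atz(c,[(298,182)],68.5,c)[0];print(m,k)
y=.047;u=np.array([np.sin(y),-np.cos(y),0])
e=10+(k-m)@u;print("ext now",e)
s=bot.read_state();p=s["ee_pos"]
bot.servo_line(np.array([545.5,17.5,56])+u*(95-e),speed=50)
bot.dwell(.3)
s=bot.read_state();print(s["clock"],s["ee_pos"],(s["ee_pos"]-p)@u,s["ft_force"],s["grip_width"],s["grip_force"])
w=bot.read_camera("wrist");np.savez("w3.npz",**w,ee_pos=s["ee_pos"],tool_rot=s["tool_rot"])
im=w["image"][0:260,200:440];cv2.imwrite("pics/w3.png",cv2.resize(im,None,fx=2.3,fy=2.3,interpolation=cv2.INTER_CUBIC))
```

```text
[543.08570704  76.43355394  72.        ] [536.16163519  69.3622435   68.5       ]
ext now 16.738190042300932
8.15 [548.35512678 -60.32665091  56.20958792] 78.15281762779199 [-9.44866784  3.53068103  9.45744722] 37.33441550512951 46.22209310531616
```

View pics/w3.png

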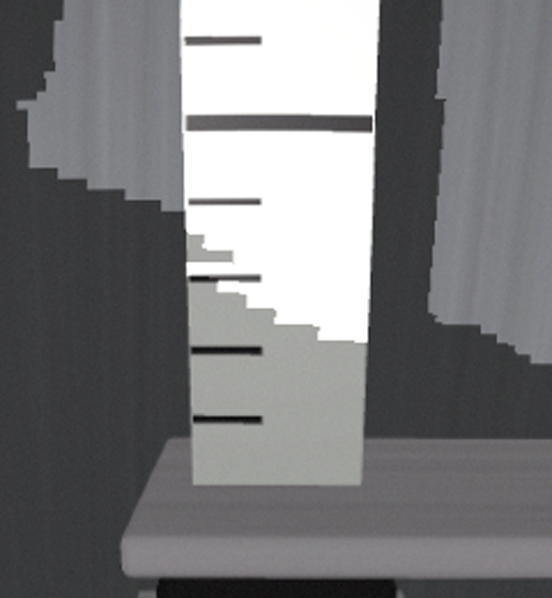

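Run:
```python
from h import *
y=.047;u=np.array([np.sin(y),-np.cos(y),0])
def edges(c,col,lo,hi):
    p=c["image"][lo:hi,col-2:col+3].astype(float).mean((1,2));d=np.diff(p);return p,d
def step(c,col,lo,hi):  # subpixel step
    p,d=edges(c,col,lo,hi);d=abs(d);i=d.argmax();j=slice(max(i-1,0),i+2);return lo+.5+(np.arange(len(d))[j]*d[j]).sum()/d[j].sum()
def dark(c,col,lo,hi):
    p,_=edges(c,col,lo,hi);w=np.clip(np.median(p)-p-15,0,None);return lo+(np.arange(len(p))*w).sum()/w.sum()
c=dict(np.load("w2.npz"))
for cl in(275,366):
    v=step(c,cl,155,172);print("w2 mouth",v,atz(c,[(cl,v)],72,c)[0]@u)
v=dark(c,298,176,188);k2=atz(c,[(298,v)],68.5,c)[0]@u;print("w2 mark10",v,k2)
c1=dict(np.load("w1.npz"));v=step(c1,308,104,116);print("w1 mouth",v,atz(c1,[(308,v)],72,c1)[0]@u)
c=dict(np.load("w3.npz"));ks=[]
for n,r in((10,420),(20,350),(30,278),(40,200),(50,123),(60,40)):
    vv=int(r/2.3);v=dark(c,300,vv-7,vv+8);ks.append(atz(c,[(300,v)],68.5,c)[0]@u);print(n,round(v,2),round(ks[-1],2))
print("moved",ks[0]-k2)
```

```text
w2 mouth 163.50071710290428 -51.008584846047526
w2 mouth 163.80638143582306 -50.91358580261376
w2 mark10 182.40383270387466 -43.95750663403921
w1 mouth 110.49194270367055 -50.814893937166744
10 181.91 34.03
20 151.82 24.02
30 120.45 14.1
40 87.24 4.07
50 52.92 -5.84
60 17.19 -15.77
moved 77.98303848435825
```

The marks give 95.0 mm with no slip, so I'll draw out the last 5.0 mm.

Run:
```python
from h import *
from rig import bot
y=.047;u=np.array([np.sin(y),-np.cos(y),0])
p0=np.array([548.36,-60.33,56.2])
bot.servo_line(np.array([545.5,17.5,56])+u*(95-16.74+5.0),speed=20)
bot.dwell(.5)
s=bot.read_state();print(s["clock"],s["ee_pos"],(s["ee_pos"]-p0)@u,s["ft_force"],s["grip_width"],s["grip_force"])
w=bot.read_camera("wrist");c=dict(w,ee_pos=s["ee_pos"],tool_rot=s["tool_rot"])
for n,lo in((10,175),(20,145),(30,113)):
    p=w["image"][lo:lo+15,298:303].astype(float).mean((1,2));q=np.clip(np.median(p)-p-15,0,None);v=lo+(np.arange(15)*q).sum()/q.sum()
    print(n,v,"ext",atz(c,[(300,v)],68.5,c)[0]@u+50.95+n)
t=bot.read_camera("top");sc=bot.read_camera("scene")
a=cv2.resize(t["image"][130:260,240:350],(440,520),interpolation=cv2.INTER_CUBIC)
b=cv2.resize(sc["image"][170:260,270:420][:, :85],(340,360),interpolation=cv2.INTER_CUBIC)
b=cv2.copyMakeBorder(b,0,160,0,0,cv2.BORDER_CONSTANT);cv2.imwrite("pics/fin.png",np.hstack([a,b]))
```

```text
9.1 [548.5615962  -65.33800502  56.19566344] 5.011946229186157 [-9.63527699  2.59378654  8.09217669] 37.45657135836684 46.17193043231964
10 181.8779323513366 ext 99.97792103105898
20 151.81456298677216 ext 99.98441753721559
30 120.74420190995907 ext 100.15354182482415
```

View pics/fin.png

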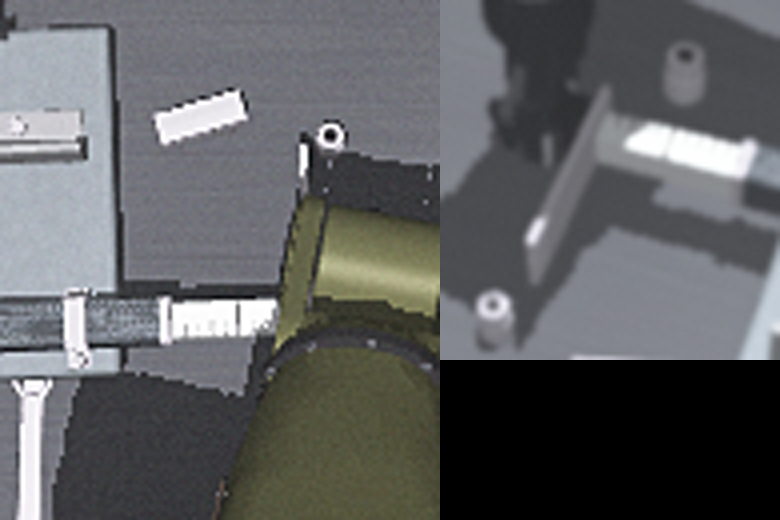

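The final view shows the 50 mm line midway along the exposed bar and the mouth at the 100 mm line. The plate is clear of the offcut and the small socket, and the grip is still squeezed.

```bash
python3 -c "
from rig import bot
print(bot.finish_job())"
```

```text
the job is handed in; nothing more can be done
None
```

The length stop is drawn out to 100 mm (measured 100.0 ± 0.2 mm by camera), the grip is still held with the button squeezed in, nothing else was touched, and the job is handed in.

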